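Aim the bench antenna at the test probe and lock it

TASK

Swing the antenna round on its stand by pushing gently on its boom with a fingertip until its red front end points straight at the orange ball of the test mast. Then push the red clamp lever on top of the hub clockwise all the way to its stop to lock the aim, keeping the antenna pointing at the ball, and move away. Leave both masts, the tape roll and the metal case standing where they are: do not move or pick up any of them.

Things in the scene. Friction and masses are not known exactly. Their poses are not given: they have to be found in the camera images.
- antenna: Antenna on a fixed stand, turning on a vertical axis. Origin on that axis at mid-height of the boom, 100 mm above the bench; x along the boom to its red front end, y left, z up. Boom: level square tube 20 x 20 mm (90 to 110 mm above the bench), black hub 48 mm across. Stiff pivot (0.15 N m), no spring, stays where left, 300 g, turns 80 degrees either side. More than 25 N is too hard a push.
- boom_front (a point): Centre of the red front end of the boom, 172 mm from the turning axis; same axes as the antenna. Between hub and front end four level cross rods, 126 to 156 mm long, 6 to 8 mm thick, stand at 52, 85, 122 and 154 mm from the axis, with a black box 36 mm wide at 85 mm.
- boom_tail (a point): Centre of the black tail end of the boom, 120 mm from the turning axis; same axes as the antenna. The tail behind the hub is a bare tube, free on both sides, good for pushing. Below it is only the stand: a dark post 34 mm across on a green foot disc 110 mm across, 12 mm high, under the hub.
- lever (a joint): Angle of the red clamp lever (rad): 0 loose, grows clockwise seen from above, 1.5 at the stop (locked). Starts at 0 to 0.25. 0.1 N m to turn, no spring, stays where left. Same vertical axis as the antenna, but carried by the stand: it does not turn with the antenna. It starts pointing left and away from the robot, and ends pointing about straight away from it.
- lever_tip (a point): Outer end of the red clamp lever, 66 mm from the turning axis, 138 mm above the bench. Its x axis points outward along the lever, y to its left, z up. The lever is a level bar 14 mm wide and 14 mm high (131 to 145 mm above the bench), 21 mm clear over the boom; its hub is 28 mm across, top 148 mm above the bench.
- orange_mast_ball (a point): Centre of the orange ball (28 mm across) on top of the loose test mast, 100 mm above the bench, level with the boom: the target. Below it a rod 10 mm thick and a dark steel foot disc 60 mm across, 14 mm high; 300 g. It stands 198 to 250 mm from the antenna's axis, outside the antenna's sweep.
- blue_mast_ball (a point): Centre of the blue ball on a second mast, otherwise the same as the orange one: not the target.
- orange_mast: The orange-ball mast; origin under the centre of its foot, z up.
- blue_mast: The blue-ball mast; origin under the centre of its foot, z up.
- tape: Loose brown tape roll lying flat, 84 mm across, 36 mm high; origin under its centre.
- case: Loose small aluminium case, 95 x 60 x 35 mm high; origin under its centre, x along its length.
Mind the look-alikes: they are no part of the job. What is shaped like the blue_mast but green or pink is not meant.

How it is judged:
On the way, in this order (a step that is already met when the one before it is completed fails the run):
1. the antenna is at rest pointing at the orange ball, the lever still loose (y of orange_mast_ball in the frame of antenna between -0.012 and 0.012 m and x of orange_mast_ball in the frame of antenna above 0.1 m and angular speed of antenna below 0.05 rad/s and value of joint lever below 0.6 rad), for 0.2 s.
2. the clamp lever is at its stop, the antenna still pointing at the ball (y of orange_mast_ball in the frame of antenna between -0.012 and 0.012 m and x of orange_mast_ball in the frame of antenna above 0.1 m and angular speed of antenna below 0.05 rad/s and value of joint lever above 1.36 rad), for 0.2 s.
At the end, for the whole second after the job is handed in: The boom's line, extended forward, passes within 12 mm of the centre of the orange ball (seen from above), the antenna is at rest, the lever is within 0.14 rad (8 degrees) of its stop, both masts stand upright, and masts, tape and case are within 15 mm of where they started (all of step 2 and distance of each of orange_mast, blue_mast, tape, case from where it was at the start of the episode below 0.015 m and angle between each of orange_mast, blue_mast's own z axis and vertical below 0.1 rad); the robot touches nothing.
It fails at once if a mast is moved more than 15 mm or lifted (distance of any of orange_mast, blue_mast from where it was at the start of the episode above 0.015 m).
It fails at once if the tape roll or the case is moved more than 15 mm or lifted (distance of any of tape, case from where it was at the start of the episode above 0.015 m).
It fails at once if the antenna is pushed or squeezed with more than 25 N (contact force between any of the fingers, the arm and antenna above 25 N).
It also fails if it takes over 54 s, if anything falls off the work surface, if the arm or the gripper's body presses on something with over 40 N, if the wrist force passes 120 N, or if a joint passes its speed limit or range.

ROBOT

A 6-joint arm with a two-finger parallel gripper is mounted at the origin on the work surface. World frame = base frame: x ahead of the robot, y to its left, z up, the work surface at z = 0. Lengths are in m, angles in rad, forces in N, time in s.
With the tool pointing down it reaches from about 0.375 to 0.9 m from the base axis. Payload 3.1 kg.
Tool frame: the origin (TCP) lies between the finger pads; the fingertips stand 17 mm ahead of it and the grasp point (between the pads) lies 2 mm behind it (robot.nose_length is the distance from the TCP to the fingertips, in m); z points along the fingers, y is the line along which they close (so a half turn about z gives the same grasp; the last joint's range is limited). The gripper opens to 87 mm and grips with 3 to 60 N. Pads are 19 mm wide; open, the fingers measure 117 mm over their backs; the gripper's body (75 mm by 190 mm) begins 51 mm behind the grasp point.
Start: joints at [-1.512, 0.527, 1.433, -0, 1.181, -0.178], TCP at [0.147, -0.607, 0.24] pointing down, gripper open.
Joint ranges: [-3.08, 3.08], [-0.75, 2.2], [0.22, 2.44], [-1.43, 4.57], [0, 2.65], [-2.85, 2.85]. Speed limits (rad/s): [2.79, 2.79, 3.14, 3.14, 3.14, 3.14].

INTERFACE

Orientations are given as a unit quaternion [x, y, z, w].
In Python, from rig import robot, cams gives the robot as it stands.
- The arm moves only by the shell command python3 -m pendant 'ROWS' [FORCE]. ROWS is JSON, a list of rows, each an object with "jaw": the opening, from 0 (shut) to 1 (fully open); "linear": the shift along the tool's x, y, z in cm, a list of three; "twist": the turn about the tool's z in degrees. A call has 1 to 12 rows; each row shifts and turns the commanded pose from where the row before left it, along the tool's axes as they then stand; what a row does not reach is not made up. A row lasts 1/12 s, in which the tool goes at most 41.7 mm and 7.16 degrees, less where a joint would pass 70% of its speed; a pose out of reach is approached as far as the arm can. A call is refused whole if a number of a shift passes 4.17 or a number of a turn 7.16, either way. A call with a gripper value outside its range is refused whole. The fingers move at their own pace and stop on an object; FORCE is the grip in N (left out, the last holds). Time passes only in rows, so rows that do not move let the fingers close. It gives the time, the measured TCP pose, the force, the opening and the grip force at its end, in the units of the state.
- robot.get_obs(): the state, without advancing time (a new reading comes with each control period).
- cams.camera(name): name is "scene" or "side" or "wrist"; returns a dict with "color" (480x640x3 uint8, blue, green, red), "depth" (480x640 float32, m along the optical axis (not along the pixel's ray), 0 where there is no reading), "fov_y" (degrees; the focal length in pixels is half the picture's height over the tangent of half this angle, whatever the lens; pixels are square), "cx", "cy" (the principal point, pixels), "view" (4x4, takes a point from world to camera coordinates). Camera axes: x right, y down, z forward; pixel columns grow to the right and rows downward; lengths in m; the calibration is good to about 2 mm. A picture is of the moment at which its call begins.
- robot.hand_in(): hands the job in; it is judged then, once.
The state is a dict: "time": time; "q": joint angles; "joint_velocities": joint speeds; "joint_torque": joint torques, N m; "position": TCP position; "tool_rot": TCP orientation; "ft_force": force on the tool from outside, world axes, zero at the start; "moment": the same for the moment, N m; "grip_width": finger opening in m; "grip_force": force on a finger pad.
Only numpy, scipy, OpenCV 4.12 (cv2) and the standard library are available. Lean on these libraries where they do the work, as an engineer would, in place of code of your own. Each camera call takes 0.05 s, during which the arm holds its last target. There are 200 camera calls.

## Working session

There is one attempt and no reset: what is moved stays moved. The work goes in short steps, Python scripts to look and compute and a shell command to move; the robot and the scene stay as the last step left them, time stands still between calls to the robot, and variables do not carry over. Pictures are saved under pics/ and viewed, at most 10 in all, crops included, and the job is handed in when it is done.

```bash
mkdir -p pics
cat > h.py <<'E'
from rig import robot, cams
import numpy as np, cv2
def world(c,u,v,d=None):
    f=240/np.tan(np.radians(c["fov_y"])/2)
    if d is None: d=c["depth"][v,u]
    p=np.array([(u-c["cx"])*d/f,(v-c["cy"])*d/f,d,1.0])
    return (np.linalg.inv(c["view"])@p)[:3]
def cloud(c):
    v,u=np.mgrid[:480,:640]; f=240/np.tan(np.radians(c["fov_y"])/2); d=c["depth"]
    P=np.stack([(u-c["cx"])*d/f,(v-c["cy"])*d/f,d,np.ones_like(d)],-1)
    W=(P@np.linalg.inv(c["view"]).T)[...,:3]; W[d==0]=np.nan
    return W
E
python3 - <<'E'
from h import *
for n in ("scene","side"):
    c=cams.camera(n); cv2.imwrite(f"pics/{n}0.png",c["color"]); np.savez(f"{n}0.npz",**c)
    print(n,c["fov_y"],np.linalg.inv(c["view"]).round(3).tolist())
o=robot.get_obs(); print(o)
E
```

```text
scene 44.06668053516598 [[-0.338, 0.77, -0.542, 1.336], [0.941, 0.271, -0.202, 0.286], [-0.009, -0.578, -0.816, 1.211], [0.0, 0.0, 0.0, 1.0]]
side 44.73657287218974 [[-0.707, -0.48, 0.519, -0.124], [-0.707, 0.48, -0.52, 0.724], [0.001, -0.734, -0.679, 1.061], [0.0, 0.0, 0.0, 1.0]]
{'time': 0.1, 'q': array([-1.51148024e+00,  5.28390666e-01,  1.43380014e+00, -3.60133911e-05,
        1.18136874e+00, -1.78492847e-01]), 'joint_velocities': array([-0.00029582, -0.003592  , -0.00366454,  0.00143316, -0.00163217,
        0.00071545]), 'joint_torque': array([ 6.65355637e-04, -4.40983665e+01, -1.77150661e+01,  6.35591475e-02,
        5.32842509e-02, -4.34730225e-05]), 'position': array([ 0.14721891, -0.6067614 ,  0.23865045]), 'tool_rot': array([ 9.92937895e-01,  1.18631228e-01,  4.19451948e-05, -9.82693881e-04]), 'ft_force': array([ 0.68230017,  0.13263339, -0.15129623]), 'moment': array([ 0.03550381, -0.00911714, -0.01167917]), 'grip_force': 0.0, 'grip_width': 0.08665626374882955}
```

View pics/scene0.png

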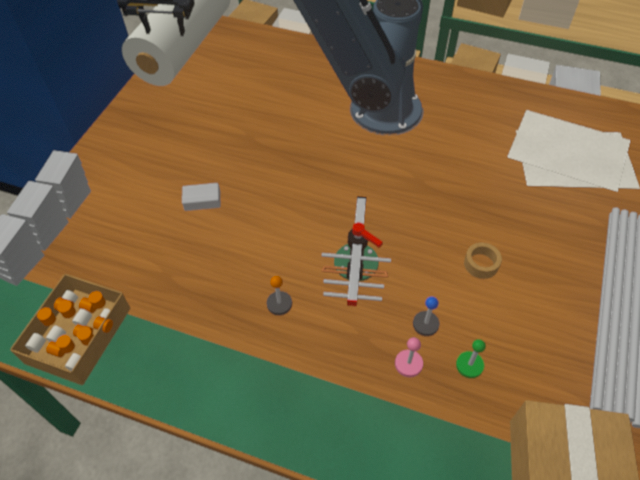

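View pics/side0.png

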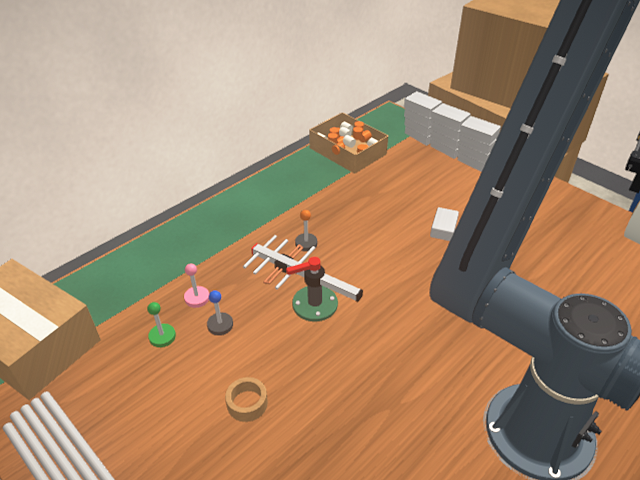

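Scene picture: robot at the top; orange ball at (277,282), blue (432,303), lever hub (358,230) with its tip at (381,242), tail (361,200), red front (352,302), tape (483,260), case (201,196).
Possible mix-ups for the target: orange pieces in the bin (~(70,310)), the pink mast (413,344), the green mast (479,346) and the blue mast (432,303). The orange ball on the dark foot at (277,282) fits the description.

Run:
```python
from h import *
crops=[]
for n,rois in (("scene",dict(orange=(262,270,292,294),blue=(422,293,442,312),red=(340,215,392,312),tape=(460,240,506,280),case=(178,180,224,212),tail=(354,194,368,222))),
               ("side",dict(orange=(295,205,318,224),red=(245,235,330,275),tail=(325,275,365,302)))):
    c=dict(np.load(f"{n}0.npz")); W=cloud(c); hsv=cv2.cvtColor(c["color"],cv2.COLOR_BGR2HSV)
    for k,(a,b,e,f) in rois.items():
        w=W[b:f,a:e].reshape(-1,3); h=hsv[b:f,a:e].reshape(-1,3).astype(int)
        if k in("orange",): m=(h[:,0]<15)&(h[:,1]>190)&(w[:,2]>.075)
        elif k=="blue": m=(h[:,0]>100)&(h[:,0]<130)&(h[:,1]>150)&(w[:,2]>.075)
        elif k=="red": m=((h[:,0]<6)|(h[:,0]>174))&(h[:,1]>180)
        elif k=="tail": m=(w[:,2]>.085)
        else: m=w[:,2]>.015
        q=w[m]
        if k=="red":
            for nm,s in(("lever",q[(q[:,2]>.125)]),("front",q[(q[:,2]<.118)&(q[:,2]>.08)])):
                print(n,nm,len(s),np.median(s,0).round(3),s.min(0).round(3),s.max(0).round(3))
                if nm=="lever":
                    xy=s[s[:,2]<.15][:,:2]; print(xy[np.argsort(xy@np.array([.6,.8]))[[0,3,-4,-1]]].round(3).tolist())
        else:
            if k in("orange","blue"):
                from scipy.optimize import least_squares
                r=least_squares(lambda x:np.linalg.norm(q-x,axis=1)-.014,q.mean(0),loss="soft_l1",f_scale=.002); print(n,k,len(q),"sphere",r.x.round(4))
            else: print(n,k,len(q),np.median(q,0).round(3),q.min(0).round(3),q.max(0).round(3))
    # boom fit: grey/white, 0.1<z<.115 near
    x,y,X,Y=(320,190,395,310) if n=="scene" else (240,235,365,305)
    crops.append(cv2.resize(c["color"][y:Y,x:X],None,fx=4,fy=4,interpolation=cv2.INTER_CUBIC))
H=max(i.shape[0] for i in crops)
im=np.hstack([cv2.copyMakeBorder(i,0,H-i.shape[0],0,0,cv2.BORDER_CONSTANT) for i in crops])
cv2.imwrite("pics/crop.png",im); print(im.shape)
```

```text
scene orange 3 sphere [ 0.7253 -0.05    0.1057]
scene blue 86 sphere [0.6638 0.2853 0.1002]
scene lever 249 [0.566 0.099 0.145] [0.545 0.07  0.131] [0.589 0.144 0.156]
[[0.547, 0.076], [0.545, 0.078], [0.589, 0.138], [0.587, 0.142]]
scene front 35 [0.722 0.123 0.105] [0.551 0.069 0.096] [0.725 0.133 0.117]
scene tape 697 [0.465 0.373 0.034] [0.417 0.331 0.015] [0.503 0.414 0.044]
scene case 811 [ 0.509 -0.355  0.034] [ 0.453 -0.411  0.015] [ 0.551 -0.304  0.044]
scene tail 214 [0.475 0.065 0.11 ] [0.435 0.046 0.1  ] [0.514 0.082 0.118]
side orange 14 sphere [ 0.7231 -0.0465  0.0986]
side lever 270 [0.559 0.101 0.144] [0.539 0.07  0.126] [0.582 0.147 0.15 ]
[[0.546, 0.076], [0.543, 0.078], [0.576, 0.145], [0.579, 0.145]]
side front 9 [0.718 0.129 0.108] [0.714 0.114 0.095] [0.724 0.135 0.111]
side tail 482 [0.476 0.071 0.107] [0.433 0.045 0.087] [0.532 0.086 0.113]
(480, 800, 3)
```

View pics/crop.png

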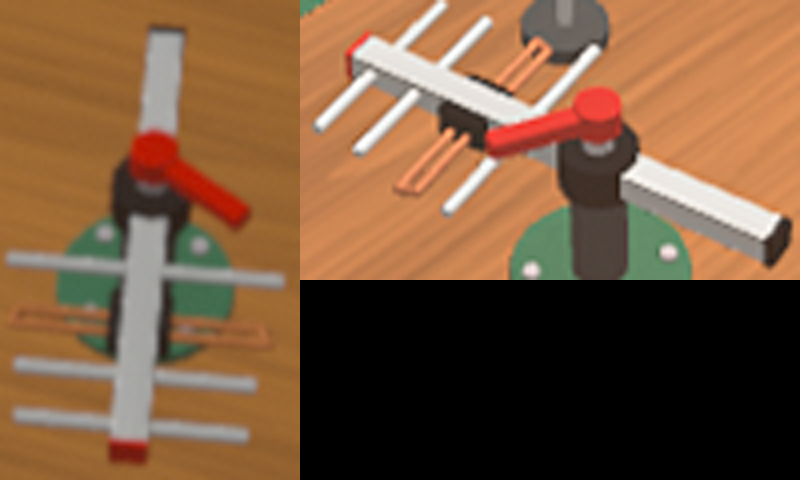

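The crop shows a boom with a red front end at its bottom, a bare tail at the top, and the red lever pointing left and away. The choice of antenna is confirmed. Now fit the axis, boom and ball.

```bash
cat >> h.py <<'E'
from scipy.optimize import least_squares
def fits(cs):
    B=[];R=[];O=[]
    for c in cs:
        W=cloud(c).reshape(-1,3); h=cv2.cvtColor(c["color"],cv2.COLOR_BGR2HSV).reshape(-1,3).astype(int)
        near=np.hypot(W[:,0]-.555,W[:,1]-.086)<.2
        B.append(W[near&(h[:,1]<50)&(h[:,2]>110)&(W[:,2]>.104)&(W[:,2]<.115)])
        R.append(W[near&((h[:,0]<6)|(h[:,0]>174))&(h[:,1]>150)&(W[:,2]>.125)&(W[:,2]<.16)])
        o=W[(np.hypot(W[:,0]-.723,W[:,1]+.047)<.035)&(h[:,1]>150)&(h[:,0]<18)&(W[:,2]>.088)&(W[:,2]<.12)]; O.append(o)
    out={}
    for nm,o in zip("ab",O):
        if len(o)>5: out["ball_"+nm]=(len(o),least_squares(lambda x:np.linalg.norm(o-np.array([x[0],x[1],.1]),axis=1)-.014,o[:,:2].mean(0),loss="soft_l1",f_scale=.002).x.round(4))
    return out,B,R,O
E
python3 - <<'E'
from h import *
cs=[dict(np.load(f"{n}0.npz")) for n in("scene","side")]
out,B,R,O=fits(cs); print(out)
for b,r in zip(B,R):
    t=b[b[:,0]<.5][:,:2]; fr=b[b[:,0]>.5][:,:2]
    print(len(b),"tail",np.median(t,0).round(4),t.min(0).round(3),"front",np.median(fr,0).round(4))
    vx=cv2.fitLine(t.astype(np.float32),cv2.DIST_HUBER,0,.01,.01).ravel(); print("tail line",vx.round(4),np.degrees(np.arctan(vx[1]/vx[0])))
    hub=r[(np.hypot(r[:,0]-.555,r[:,1]-.086)<.03)&(r[:,2]>.1465)]
    c,rad=cv2.minEnclosingCircle(hub[:,:2].astype(np.float32)); print("hub",len(hub),np.round(c,4),round(rad,4),hub.mean(0).round(4))
    a=r[r[:,2]<.1465]; d=np.hypot(*(a[:,:2]-hub[:,:2].mean(0)).T); far=a[d>.025][:,:2]; print("lever dir",np.degrees(np.arctan2(*(far.mean(0)-hub[:,:2].mean(0))[::-1])),d.max())
E
```

```text
{'ball_a': (124, array([ 0.7251, -0.0494])), 'ball_b': (86, array([ 0.7242, -0.0477]))}
880 tail [0.4695 0.0636] [0.439 0.047] front [0.6531 0.105 ]
tail line [0.9688 0.2479 0.4684 0.0633] 14.355436
hub 78 [0.5581 0.0921] 0.0206 [0.5582 0.0867 0.149 ]
lever dir 66.76571373623516 0.06268569546557427
692 tail [0.4697 0.0673] [0.44  0.047] front [0.6454 0.1062]
tail line [0.9644 0.2643 0.4741 0.0682] 15.325695
hub 43 [0.5521 0.0865] 0.0138 [0.5517 0.0874 0.1479]
lever dir 67.62606847356736 0.06465889387029937
```

Axis ≈ (0.555, 0.087), boom at about 14°, ball at (0.7245, -0.0485): 217 mm away, bearing about -38.6°. So it needs about 53° clockwise, pushing the tail towards +y. Moving above the tail with the fingers partly open so they straddle it.

```bash
python3 -m pendant '[{"jaw":0.45,"linear":[3.4,-2.2,0],"twist":0},{"jaw":0.45,"linear":[3.4,-2.2,0],"twist":0},{"jaw":0.45,"linear":[3.4,-2.2,0],"twist":0},{"jaw":0.45,"linear":[3.4,-2.2,0],"twist":0},{"jaw":0.45,"linear":[3.4,-2.2,0],"twist":0},{"jaw":0.45,"linear":[3.4,-2.2,0],"twist":0},{"jaw":0.45,"linear":[3.4,-2.2,0],"twist":0},{"jaw":0.45,"linear":[3.4,-2.2,0],"twist":0},{"jaw":0.45,"linear":[3.4,-2.2,0],"twist":0},{"jaw":0.45,"linear":[3.4,-2.2,0],"twist":0},{"jaw":0.45,"linear":[3.4,-2.2,0],"twist":0},{"jaw":0.45,"linear":[3.4,-2.2,0],"twist":0}]'
python3 -m pendant '[{"jaw":0.45,"linear":[0.5,-3.5,0],"twist":0},{"jaw":0.45,"linear":[0.5,-3.5,0],"twist":0},{"jaw":0.45,"linear":[0.5,-3.5,0],"twist":0},{"jaw":0.45,"linear":[0.5,-3.5,0],"twist":0},{"jaw":0.45,"linear":[0.5,-3.5,0],"twist":0},{"jaw":0.45,"linear":[0.5,-3.5,0],"twist":0},{"jaw":0.45,"linear":[0.5,-3.5,0],"twist":0},{"jaw":0.45,"linear":[0.5,-3.5,0],"twist":0},{"jaw":0.45,"linear":[0.5,-3.3,0],"twist":0},{"jaw":0.45,"linear":[0,0,0],"twist":0}]'
cat >> h.py <<'E'
from scipy.spatial.transform import Rotation as Rn
def to_tool(target, yaw=None):
    o=robot.get_obs(); M=Rn.from_quat(o["tool_rot"]).as_matrix()
    y=np.degrees(np.arctan2(M[1,0],M[0,0]))
    print("t",round(o["time"],2),"pos",o["position"].round(4),"yaw",round(y,1),"shift cm",(100*M.T@(np.array(target)-o["position"])).round(2),"gw",round(o["grip_width"],4),"F",o["ft_force"].round(1))
E
python3 - <<'E'
from h import *
to_tool([.455,.0615,.108])
c=cams.camera("wrist"); cv2.imwrite("pics/w1.png",c["color"]); np.savez("w1.npz",**c)
W=cloud(c); h=cv2.cvtColor(c["color"],cv2.COLOR_BGR2HSV)
b=W[(h[...,1]<60)&(h[...,2]>90)&(W[...,2]>.1)&(W[...,2]<.118)]
print(len(b)); 
if len(b)>20: print(np.median(b,0),b.min(0),b.max(0),cv2.fitLine(b[:,:2].astype(np.float32),cv2.DIST_HUBER,0,.01,.01).ravel())
E
```

```text
time: 1.1
position: [0.4824, -0.2528, 0.2393]
tool_rot: [0.993, 0.119, -0.0, -0.0]
ft_force: [1.0, 0.1, 0.4]
grip_width: 0.0395
grip_force: 0.0
time: 1.93
position: [0.4494, 0.065, 0.2393]
tool_rot: [0.993, 0.121, -0.001, -0.001]
ft_force: [-0.3, -0.4, -0.1]
grip_width: 0.0391
grip_force: 0.0
t 1.93 pos [0.4494 0.065  0.2393] yaw 13.9 shift cm [ 0.49  0.52 13.12] gw 0.0391 F [-0.3 -0.4 -0.1]
5393
[0.50006253 0.07051165 0.11051505] [0.44064799 0.04689658 0.10216197] [0.59355868 0.10162446 0.11678344] [0.97278637 0.23170388 0.5062156  0.07218843]
```

View pics/w1.png

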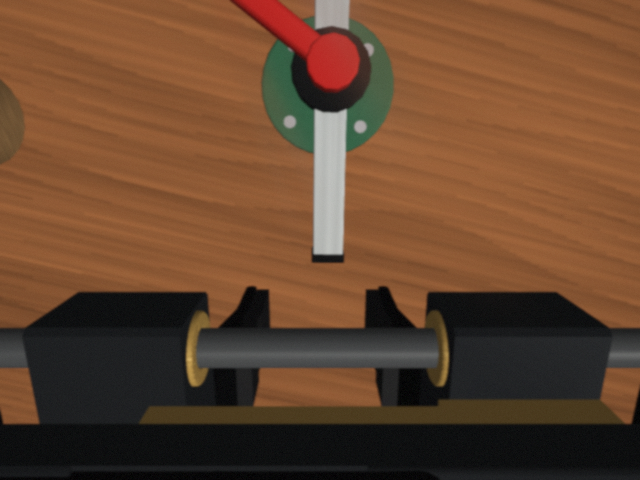

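The wrist view shows the tail end at (328,258), the hub at (332,62), and the fingers straddling the boom line. The boom is at 13.4°. Centering, then descending.

```bash
python3 -m pendant '[{"jaw":0.45,"linear":[0.4,0.3,0],"twist":0},{"jaw":0.45,"linear":[0.4,0.3,0],"twist":0},{"jaw":0.45,"linear":[0,0,2.6],"twist":0},{"jaw":0.45,"linear":[0,0,2.6],"twist":0},{"jaw":0.45,"linear":[0,0,2.6],"twist":0},{"jaw":0.45,"linear":[0,0,2.7],"twist":0},{"jaw":0.45,"linear":[0,0,2.6],"twist":0},{"jaw":0.45,"linear":[0,0,0],"twist":0}]'
python3 - <<'E'
from h import *
c=dict(np.load("w1.npz")); W=cloud(c); h=cv2.cvtColor(c["color"],cv2.COLOR_BGR2HSV)
r=W[((h[...,0]<6)|(h[...,0]>174))&(h[...,1]>150)&(W[...,2]>.1465)&(W[...,2]<.16)]
print("hub",len(r),r.mean(0),cv2.minEnclosingCircle(r[:,:2].astype(np.float32)))
A=np.array([.556,.085]);B=np.array([.7245,-.0485]);M=None
o=robot.get_obs();M=Rn.from_quat(o["tool_rot"]).as_matrix();p=o["position"]
th=np.arctan2(*(A-p[:2])[::-1]);rad=np.linalg.norm(A-p[:2]);t2=np.arctan2(*(B-A)[::-1])
print("radius",rad,"ang",np.degrees(th),"target",np.degrees(t2)); to_tool([*(A-rad*np.array([np.cos(t2),np.sin(t2)])),p[2]])
E
```

```text
time: 2.65
position: [0.459, 0.0545, 0.1046]
tool_rot: [0.993, 0.117, -0.004, -0.001]
ft_force: [-0.8, -0.2, 0.3]
grip_width: 0.0392
grip_force: 0.0
hub 2500 [0.5546587  0.08555805 0.14838148] ((0.5604318380355835, 0.10171688348054886), 0.03292431682348251)
radius 0.10172066525596503 ang 17.465741018485105 target -38.38925264295612
t 2.65 pos [0.459  0.0545 0.1046] yaw 13.4 shift cm [ 3.86 -8.71 -0.01] gw 0.0392 F [-0.8 -0.2  0.3]
```

```bash
python3 -m pendant '[{"jaw":0.45,"linear":[0,-0.35,0],"twist":0},{"jaw":0.45,"linear":[0,-0.35,0],"twist":0},{"jaw":0.45,"linear":[0.01,-0.52,0],"twist":3},{"jaw":0.45,"linear":[0.01,-0.52,0],"twist":3},{"jaw":0.45,"linear":[0.01,-0.52,0],"twist":3},{"jaw":0.45,"linear":[0.01,-0.52,0],"twist":3},{"jaw":0.45,"linear":[0.01,-0.52,0],"twist":3},{"jaw":0.45,"linear":[0.01,-0.52,0],"twist":3},{"jaw":0.45,"linear":[0.01,-0.52,0],"twist":3},{"jaw":0.45,"linear":[0.01,-0.52,0],"twist":3},{"jaw":0.45,"linear":[0.01,-0.52,0],"twist":3},{"jaw":0.45,"linear":[0,0,0],"twist":0}]'
cat >> h.py <<'E'
def boom(n):
    c=cams.camera(n); W=cloud(c); h=cv2.cvtColor(c["color"],cv2.COLOR_BGR2HSV).astype(int)
    rr=np.hypot(W[...,0]-.555,W[...,1]-.085)
    m=(h[...,1]<60)&(h[...,2]>90)&(W[...,2]>.104)&(W[...,2]<.117)&(rr<.2)
    red=((h[...,0]<6)|(h[...,0]>174))&(h[...,1]>150)
    f=W[red&(W[...,2]>.085)&(W[...,2]<.12)&(rr>.15)&(rr<.19)]
    tp=f[f[:,2]>.104] if len(f) else f
    print(n,"boom",m.sum(),"front",len(f), f[:,:2].mean(0).round(4) if len(f) else "", "dir",np.degrees(np.arctan2(*(f[:,:2].mean(0)-[.555,.085])[::-1])).round(1) if len(f) else "")
    return c,W,h,m
E
python3 - <<'E'
from h import *
to_tool([.459,.06,.105]); boom("scene"); boom("side")
E
```

```text
time: 3.65
position: [0.4607, 0.1098, 0.1107]
tool_rot: [0.993, -0.117, 0.003, -0.0]
ft_force: [-0.3, 0.1, 0.9]
grip_width: 0.0396
grip_force: 0.0
t 3.65 pos [0.4607 0.1098 0.1107] yaw -13.4 shift cm [0.99 4.89 0.57] gw 0.0396 F [-0.3  0.1  0.9]
scene boom 1005 front 33 [0.7236 0.0539] dir -10.5
side boom 483 front 7 [0.7196 0.0545] dir -10.5
```

```bash
python3 -m pendant '[{"jaw":0.45,"linear":[0.01,-0.52,0.1],"twist":3},{"jaw":0.45,"linear":[0.01,-0.52,0.1],"twist":3},{"jaw":0.45,"linear":[0.01,-0.52,0.1],"twist":3},{"jaw":0.45,"linear":[0.01,-0.52,0.1],"twist":3},{"jaw":0.45,"linear":[0.01,-0.52,0],"twist":3},{"jaw":0.45,"linear":[0.01,-0.52,0],"twist":3},{"jaw":0.45,"linear":[0.01,-0.5,0],"twist":3},{"jaw":0.45,"linear":[0.01,-0.4,0],"twist":3},{"jaw":0.45,"linear":[0.0,-0.2,0],"twist":1},{"jaw":0.45,"linear":[0,0,0],"twist":0},{"jaw":0.45,"linear":[0,0,0],"twist":0}]'
python3 - <<'E'
from h import *
to_tool([.459,.06,.105]); 
for n in("scene","side"):
    c,W,h,m=boom(n); cv2.imwrite(f"pics/{n}2.png",c["color"]); b=W[m]
    d=b[:,:2]-[.555,.085]; u=np.array([np.cos(-.66),np.sin(-.66)]); s=np.abs(d@[-u[1],u[0]])<.013
    l=cv2.fitLine(b[s][:,:2].astype(np.float32),cv2.DIST_HUBER,0,.01,.01).ravel(); print(s.sum(),np.degrees(np.arctan(l[1]/l[0])),(d[s]@u).min(),(d[s]@u).max())
    o=W[(np.hypot(W[...,0]-.723,W[...,1]+.047)<.035)&(h[...,1]>150)&(h[...,0]<18)&(W[...,2]>.088)&(W[...,2]<.12)]
    B=least_squares(lambda x:np.linalg.norm(o-np.array([x[0],x[1],.1]),axis=1)-.014,o[:,:2].mean(0),loss="soft_l1",f_scale=.002).x
    nrm=np.array([-l[1],l[0]])*np.sign(l[0]); print("ball",B.round(4),"ball y vs line",((B-l[2:])@nrm).round(4),"axis off",((np.array([.555,.085])-l[2:])@nrm).round(4))
E
```

```text
time: 4.67
position: [0.4766, 0.1472, 0.1049]
tool_rot: [0.945, -0.328, 0.0, -0.0]
ft_force: [-0.2, -0.3, -0.2]
grip_width: 0.0388
grip_force: 0.0
t 4.67 pos [0.4766 0.1472 0.1049] yaw -38.3 shift cm [ 4.02  7.93 -0.01] gw 0.0388 F [-0.2 -0.3 -0.2]
scene boom 945 front 24 [ 0.6964 -0.0118] dir -34.4
670 -35.891403 -0.09412448952338287 0.16673335598975939
ball [ 0.7249 -0.0494] ball y vs line -0.0091 axis off 0.0001
side boom 186 front 0  dir 
132 -37.012775 -0.1202466917027046 -0.055866057229987776<stdin>:8: RuntimeWarning: Mean of empty slice.
  ret = um.true_divide(
Traceback (most recent call last):
ValueError: Initial guess is outside of provided bounds
```

```bash
python3 -m pendant '[{"jaw":0.45,"linear":[0,-0.2,0],"twist":1},{"jaw":0.45,"linear":[0.0,-0.22,0],"twist":1},{"jaw":0.45,"linear":[0,0,0],"twist":0},{"jaw":0.45,"linear":[0,0,0],"twist":0}]'
cat >> h.py <<'E'
def aim(n="scene"):
    c,W,h,m=boom(n); b=W[m]
    d=b[:,:2]-[.555,.085]; u=np.array([np.cos(-.66),np.sin(-.66)]); s=np.abs(d@[-u[1],u[0]])<.015
    l=cv2.fitLine(b[s][:,:2].astype(np.float32),cv2.DIST_HUBER,0,.01,.01).ravel(); print(s.sum(),"deg",np.degrees(np.arctan(l[1]/l[0])),(d[s]@u).min(),(d[s]@u).max())
    o=W[(np.hypot(W[...,0]-.723,W[...,1]+.047)<.035)&(h[...,1]>150)&(h[...,0]<18)&(W[...,2]>.088)&(W[...,2]<.12)]
    B=least_squares(lambda x:np.linalg.norm(o-np.array([x[0],x[1],.1]),axis=1)-.014,o[:,:2].mean(0),loss="soft_l1",f_scale=.002).x
    nrm=np.array([-l[1],l[0]])*np.sign(l[0]); print("ball",B.round(4),"ball y vs line",((B-l[2:])@nrm).round(4),"axis off",((np.array([.555,.085])-l[2:])@nrm).round(4))
    return c
E
python3 - <<'E'
from h import *
to_tool([.459,.06,.105]); c=aim(); cv2.imwrite("pics/s3.png",cv2.resize(c["color"][170:340,230:400],None,fx=3.5,fy=3.5,interpolation=cv2.INTER_CUBIC))
E
```

```text
time: 5.1
position: [0.4791, 0.1506, 0.1045]
tool_rot: [0.939, -0.345, -0.0, -0.0]
ft_force: [0.3, -0.3, 0.5]
grip_width: 0.039
grip_force: 0.3
t 5.1 pos [0.4791 0.1506 0.1045] yaw -40.4 shift cm [ 4.34  8.21 -0.05] gw 0.039 F [ 0.3 -0.3  0.5]
scene boom 944 front 22 [ 0.6927 -0.017 ] dir -36.5
777 deg -36.53457 -0.09840812891508043 0.16762742621995738
ball [ 0.7249 -0.0491] ball y vs line -0.0066 axis off 0.0001
```

View pics/s3.png

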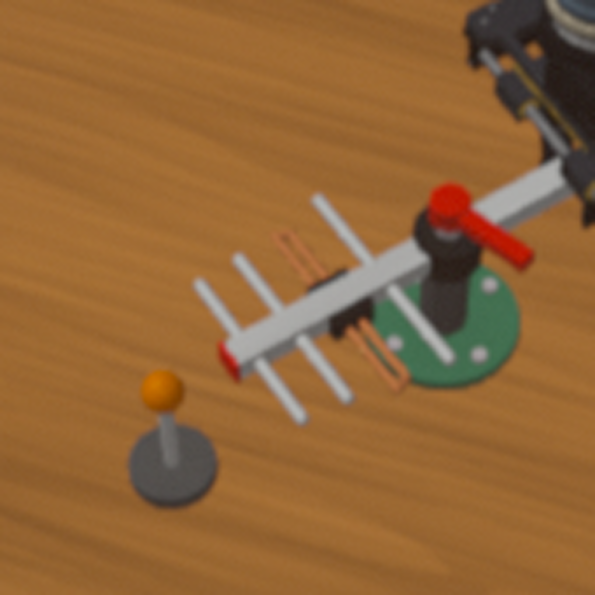

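The picture shows the red end at (230,360) and the ball at (162,391), just slightly short of alignment. Nudging about 1.6° more.

```bash
python3 -m pendant '[{"jaw":0.45,"linear":[0,-0.17,0],"twist":1},{"jaw":0.45,"linear":[0.0,-0.17,0],"twist":1},{"jaw":0.45,"linear":[0,0,0],"twist":0},{"jaw":0.45,"linear":[0,0,0],"twist":0}]'
python3 - <<'E'
from h import *
to_tool([.459,.06,.105]); aim()
E
```

```text
time: 5.48
position: [0.4815, 0.1533, 0.1045]
tool_rot: [0.932, -0.361, -0.0, -0.0]
ft_force: [-0.2, -0.5, -0.3]
grip_width: 0.039
grip_force: 0.2
t 5.48 pos [0.4815 0.1533 0.1045] yaw -42.4 shift cm [ 4.62  8.41 -0.05] gw 0.039 F [-0.2 -0.5 -0.3]
scene boom 922 front 21 [ 0.6898 -0.0208] dir -38.1
752 deg -38.580776 -0.09597093609135254 0.16745311763650902
ball [ 0.7254 -0.0495] ball y vs line 0.0011 axis off 0.0
```

The aim is good (about 1 mm). Backing off the boom, then lifting and shutting the gripper.

```bash
python3 -m pendant '[{"jaw":0.45,"linear":[0,0.45,0],"twist":0},{"jaw":0.45,"linear":[0,0.45,0],"twist":0},{"jaw":0.45,"linear":[0,0,-2],"twist":0},{"jaw":0.45,"linear":[0,0,-2.5],"twist":0},{"jaw":0.45,"linear":[0,0,-2.5],"twist":-5},{"jaw":0,"linear":[0,0,-0.5],"twist":-5},{"jaw":0,"linear":[0,0,0],"twist":-5},{"jaw":0,"linear":[0,0,0],"twist":-4},{"jaw":0,"linear":[0,0,0],"twist":0},{"jaw":0,"linear":[0,0,0],"twist":0}]'
python3 - <<'E'
from h import *
aim()
a=np.radians(67);A=np.array([.555,.0855]);u=np.array([np.cos(a),np.sin(a)]);n=np.array([-u[1],u[0]])
to_tool([*(A+.055*u+.032*n),.143]); print(robot.get_obs()["q"].round(2))
E
```

```text
time: 6.37
position: [0.4751, 0.1462, 0.1796]
tool_rot: [0.979, -0.204, -0.0, -0.0]
ft_force: [0.0, -0.2, -0.4]
grip_width: 0.0135
grip_force: 0.0
scene boom 1029 front 21 [ 0.69   -0.0207] dir -38.1
850 deg -38.736618 -0.11725949292717588 0.16719151626371132
ball [ 0.7243 -0.0491] ball y vs line 0.0008 axis off -0.0006
t 6.42 pos [0.4751 0.1462 0.1795] yaw -23.5 shift cm [ 6.5  -3.09  3.64] gw 0.0093 F [-0.2 -1.2 -0.3]
[0.07 0.45 1.81 0.   0.88 2.05]
```

The last joint would run out (clockwise raises q6), so I'll turn the tool −90° and push with a finger's flat side (+y).

```bash
python3 -m pendant '[{"jaw":0,"linear":[0,0,0],"twist":-7},{"jaw":0,"linear":[0,0,0],"twist":-7},{"jaw":0,"linear":[0,0,0],"twist":-7},{"jaw":0,"linear":[0,0,0],"twist":-7},{"jaw":0,"linear":[0,0,0],"twist":-7},{"jaw":0,"linear":[0,0,0],"twist":-7},{"jaw":0,"linear":[0,0,0],"twist":-7},{"jaw":0,"linear":[0,0,0],"twist":-7},{"jaw":0,"linear":[0,0,0],"twist":-7},{"jaw":0,"linear":[0,0,0],"twist":-7},{"jaw":0,"linear":[0,0,0],"twist":-7},{"jaw":0,"linear":[0,0,0],"twist":-7}]'
python3 -m pendant '[{"jaw":0,"linear":[0,0,0],"twist":-6},{"jaw":0,"linear":[0,0,0],"twist":0}]'
python3 - <<'E'
from h import *
a=np.radians(67);A=np.array([.555,.0855]);u=np.array([np.cos(a),np.sin(a)]);n=np.array([-u[1],u[0]])
to_tool([*(A+.055*u+.038*n),.143]); print(robot.get_obs()["q"].round(2))
c=cams.camera("wrist"); cv2.imwrite("pics/w4.png",c["color"])
W=cloud(c); h=cv2.cvtColor(c["color"],cv2.COLOR_BGR2HSV)
m=((h[...,0]<6)|(h[...,0]>174))&(h[...,1]>150)&(W[...,2]>.12)
print(m.sum()); q=W[m]
if len(q): print(q.min(0),q.max(0))
E
```

```text
time: 7.42
position: [0.4752, 0.1463, 0.1792]
tool_rot: [0.862, 0.507, -0.0, -0.0]
ft_force: [0.2, 0.3, 0.3]
grip_width: 0.0006
grip_force: 0.0
time: 7.58
position: [0.4751, 0.1463, 0.1793]
tool_rot: [0.836, 0.549, -0.0, -0.0]
ft_force: [-0.6, -0.2, -0.8]
grip_width: 0.0004
grip_force: 0.0
t 7.58 pos [0.4751 0.1463 0.1793] yaw 66.7 shift cm [3.06 5.91 3.62] gw 0.0004 F [-0.6 -0.2 -0.8]
[ 0.07  0.45  1.81 -0.    0.88  0.48]
5153
[0.51953895 0.07004289 0.1299557 ] [0.58401913 0.16912406 0.25600613]
```

View pics/w4.png

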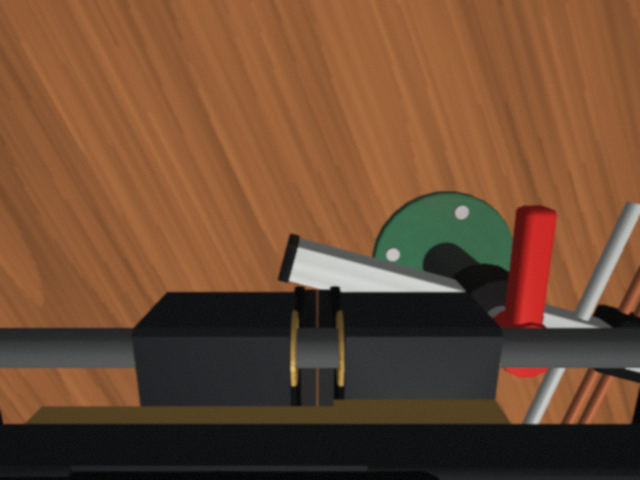

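The wrist view shows the lever (from (540,210) to the hub at (525,350)) lying parallel to the tool x axis, to the right of the shut fingers at (318,345). Moving beside the lever, then down.

```bash
python3 -m pendant '[{"jaw":0,"linear":[1.0,2,0],"twist":0},{"jaw":0,"linear":[1.0,2,0],"twist":0},{"jaw":0,"linear":[1.0,1.9,0],"twist":0},{"jaw":0,"linear":[0,0,0],"twist":0},{"jaw":0,"linear":[0,0,1.2],"twist":0},{"jaw":0,"linear":[0,0,1.2],"twist":0},{"jaw":0,"linear":[0,0,1.2],"twist":0},{"jaw":0,"linear":[0,0,0],"twist":0}]'
python3 - <<'E'
from h import *
a=np.radians(67);A=np.array([.555,.0855]);u=np.array([np.cos(a),np.sin(a)]);n=np.array([-u[1],u[0]])
to_tool([*(A+.055*u+.022*n),.143]); print(robot.get_obs()["q"].round(2))
c=cams.camera("scene"); cv2.imwrite("pics/s5.png",cv2.resize(c["color"][170:320,270:420],None,fx=4,fy=4,interpolation=cv2.INTER_CUBIC))
E
```

```text
time: 8.3
position: [0.539, 0.1503, 0.1412]
tool_rot: [0.836, 0.548, -0.003, -0.001]
ft_force: [-0.6, 0.8, 0.0]
grip_width: 0.0002
grip_force: 0.0
t 8.3 pos [0.539  0.1503 0.1412] yaw 66.5 shift cm [ 0.18  1.8  -0.19] gw 0.0002 F [-0.6  0.8  0. ]
[ 0.07  0.58  1.68 -0.    0.89  0.48]
```

View pics/s5.png

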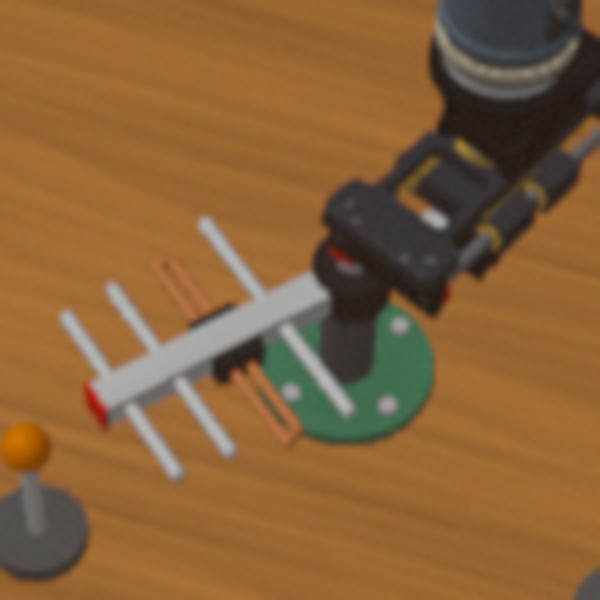

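```bash
python3 -m pendant '[{"jaw":0,"linear":[0.1,0.6,0],"twist":0},{"jaw":0,"linear":[0.1,0.6,0],"twist":0},{"jaw":0,"linear":[0,0.5,0],"twist":0},{"jaw":0,"linear":[0.14,0.39,0],"twist":4},{"jaw":0,"linear":[0.14,0.39,0],"twist":4},{"jaw":0,"linear":[0.14,0.39,0],"twist":4},{"jaw":0,"linear":[0.14,0.39,0],"twist":4},{"jaw":0,"linear":[0.14,0.39,0],"twist":4},{"jaw":0,"linear":[0.14,0.39,0],"twist":4},{"jaw":0,"linear":[0.14,0.39,0],"twist":4},{"jaw":0,"linear":[0,0,0],"twist":0}]'
cat >> h.py <<'E'
def lev():
    A=np.array([.555,.0855]); o=robot.get_obs(); M=Rn.from_quat(o["tool_rot"]).as_matrix()
    d=o["position"][:2]-A; print("in tool frame u,t (cm)",(100*d@M[:2,0]).round(2),(100*d@M[:2,1]).round(2)); to_tool([.6,.1,.141])
    for n in("scene","side"):
        c=cams.camera(n); W=cloud(c); h=cv2.cvtColor(c["color"],cv2.COLOR_BGR2HSV)
        rr=np.hypot(W[...,0]-A[0],W[...,1]-A[1])
        q=W[((h[...,0]<6)|(h[...,0]>174))&(h[...,1]>150)&(W[...,2]>.126)&(W[...,2]<.152)&(rr>.025)&(rr<.075)]
        if len(q): print(n,len(q),"lever deg",np.degrees(np.arctan2(*(q[:,:2].mean(0)-A)[::-1])).round(1))
E
python3 -c "
from h import *
lev(); aim()"
```

```text
time: 9.27
position: [0.5864, 0.1375, 0.1441]
tool_rot: [0.944, 0.33, 0.0, 0.0]
ft_force: [-1.1, 0.5, 0.2]
grip_width: 0.0006
grip_force: 0.1
in tool frame u,t (cm) 5.7 -2.11
t 9.27 pos [0.5864 0.1375 0.1441] yaw 38.5 shift cm [-1.28  3.78  0.31] gw 0.0006 F [-1.1  0.5  0.2]
scene 66 lever deg 40.8
side 37 lever deg 50.5
scene boom 644 front 21 [ 0.69   -0.0207] dir -38.1
472 deg -37.973827 0.040953317675631574 0.16717045267309294
ball [ 0.7248 -0.0484] ball y vs line 0.0005 axis off 0.0012
```

```bash
python3 -m pendant '[{"jaw":0,"linear":[0.14,0.39,0.1],"twist":4},{"jaw":0,"linear":[0.14,0.39,0.1],"twist":4},{"jaw":0,"linear":[0.14,0.39,0],"twist":4},{"jaw":0,"linear":[0.14,0.39,0],"twist":4},{"jaw":0,"linear":[0.14,0.39,0],"twist":4},{"jaw":0,"linear":[0.14,0.39,0],"twist":4},{"jaw":0,"linear":[0.14,0.39,0],"twist":4},{"jaw":0,"linear":[0.14,0.39,0],"twist":4},{"jaw":0,"linear":[0.14,0.39,0],"twist":4},{"jaw":0,"linear":[0,0,0],"twist":0}]'
python3 -c "
from h import *
lev(); aim()"
```

```text
time: 10.25
position: [0.6112, 0.1107, 0.1419]
tool_rot: [1.0, 0.023, 0.001, -0.0]
ft_force: [0.9, 0.1, 0.4]
grip_width: 0.0009
grip_force: 0.3
in tool frame u,t (cm) 5.73 -2.26
t 10.25 pos [0.6112 0.1107 0.1419] yaw 2.6 shift cm [-1.17  1.02  0.09] gw 0.0009 F [0.9 0.1 0.4]
scene 31 lever deg 8.3
side 68 lever deg 12.8
scene boom 718 front 21 [ 0.6897 -0.0209] dir -38.2
557 deg -38.573708 -0.11613538791974413 0.16826966412509667
ball [ 0.7255 -0.0487] ball y vs line 0.0017 axis off -0.0001
```

Lever at about 3–8° and the aim is unchanged. Pushing on in smaller steps and watching for the stop.

```bash
python3 -m pendant '[{"jaw":0,"linear":[0.07,0.2,0],"twist":2},{"jaw":0,"linear":[0.07,0.2,0],"twist":2},{"jaw":0,"linear":[0.07,0.2,0],"twist":2},{"jaw":0,"linear":[0.07,0.2,0],"twist":2},{"jaw":0,"linear":[0,0,0],"twist":0}]'
python3 -m pendant '[{"jaw":0,"linear":[0.07,0.2,0],"twist":2},{"jaw":0,"linear":[0.07,0.2,0],"twist":2},{"jaw":0,"linear":[0,0,0],"twist":0}]'
python3 -c "
from h import *
lev()"
```

```text
time: 10.82
position: [0.6132, 0.1029, 0.1417]
tool_rot: [0.999, -0.047, 0.0, -0.0]
ft_force: [0.1, 2.0, 0.6]
grip_width: 0.0005
grip_force: 0.6
time: 11.07
position: [0.6144, 0.0987, 0.1417]
tool_rot: [0.997, -0.081, 0.001, -0.0]
ft_force: [0.3, 1.5, -1.4]
grip_width: 0.0002
grip_force: 0.7
in tool frame u,t (cm) 5.65 -2.27
t 11.07 pos [0.6144 0.0987 0.1417] yaw -9.3 shift cm [-1.44  0.11  0.07] gw 0.0002 F [ 0.3  1.5 -1.4]
scene 25 lever deg -2.9
side 65 lever deg -0.3
```

```bash
python3 -m pendant '[{"jaw":0,"linear":[0.07,0.2,0],"twist":2},{"jaw":0,"linear":[0.07,0.2,0],"twist":2},{"jaw":0,"linear":[0,0,0],"twist":0}]'
python3 -m pendant '[{"jaw":0,"linear":[0.07,0.2,0],"twist":2},{"jaw":0,"linear":[0.07,0.2,0],"twist":2},{"jaw":0,"linear":[0,0,0],"twist":0}]'
python3 -c "
from h import *
lev()"
```

```text
time: 11.42
position: [0.6149, 0.0944, 0.1417]
tool_rot: [0.993, -0.116, 0.0, -0.0]
ft_force: [1.8, 2.0, -0.6]
grip_width: 0.0004
grip_force: 0.7
time: 11.67
position: [0.6155, 0.0921, 0.1418]
tool_rot: [0.989, -0.151, 0.001, -0.002]
ft_force: [1.8, 6.1, -1.2]
grip_width: 0.0007
grip_force: 3.4
in tool frame u,t (cm) 5.58 -2.44
t 11.67 pos [0.6155 0.0921 0.1418] yaw -17.4 shift cm [-1.71 -0.29  0.08] gw 0.0007 F [ 1.8  6.1 -1.2]
scene 17 lever deg -9.2
side 71 lever deg -7.0
```

```bash
python3 -m pendant '[{"jaw":0,"linear":[0,0.2,0],"twist":0},{"jaw":0,"linear":[0,0.1,0],"twist":0},{"jaw":0,"linear":[0,0,0],"twist":0},{"jaw":0,"linear":[0,0,0],"twist":0}]'
python3 -c "
from h import *
lev();aim()"
```

```text
time: 12.1
position: [0.6154, 0.0916, 0.1419]
tool_rot: [0.989, -0.151, 0.001, -0.004]
ft_force: [2.6, 12.2, -1.2]
grip_width: 0.0004
grip_force: 6.5
in tool frame u,t (cm) 5.58 -2.38
t 12.1 pos [0.6154 0.0916 0.1419] yaw -17.3 shift cm [-1.72 -0.34  0.09] gw 0.0004 F [ 2.6 12.2 -1.2]
scene 15 lever deg -10.1
side 65 lever deg -7.5
scene boom 797 front 21 [ 0.6903 -0.0206] dir -38.0
625 deg -38.869087 -0.11671111505993192 0.16810425269901555
ball [ 0.7252 -0.0489] ball y vs line 0.0017 axis off -0.0008
```

Force climbs without motion, so the lever is at its stop. Backing away and rising.

```bash
python3 -m pendant '[{"jaw":0,"linear":[0,-0.5,0],"twist":0},{"jaw":0,"linear":[0,-1,0],"twist":0},{"jaw":0,"linear":[0,-1,0],"twist":0},{"jaw":0,"linear":[0,0,-2.5],"twist":0},{"jaw":0,"linear":[0,0,-3],"twist":0},{"jaw":0,"linear":[0,0,-3],"twist":0},{"jaw":0,"linear":[-1,-3,-3],"twist":0},{"jaw":0,"linear":[-1,-3,-3],"twist":0},{"jaw":0,"linear":[-1,-3,0],"twist":0},{"jaw":0,"linear":[-1,-3,0],"twist":0},{"jaw":0,"linear":[0,0,0],"twist":0},{"jaw":0,"linear":[0,0,0],"twist":0}]'
python3 -c "
from h import *
lev();c=aim()
cv2.imwrite('pics/end.png',c['color'])"
```

```text
time: 13.25
position: [0.6184, 0.2367, 0.2837]
tool_rot: [0.989, -0.149, -0.0, 0.001]
ft_force: [0.4, -0.3, -0.2]
grip_width: 0.0005
grip_force: 0.0
in tool frame u,t (cm) 1.6 -16.32
t 13.25 pos [0.6184 0.2367 0.2837] yaw -17.1 shift cm [ 2.28 13.59 14.29] gw 0.0005 F [ 0.4 -0.3 -0.2]
scene 109 lever deg -7.2
side 84 lever deg -5.6
scene boom 1001 front 21 [ 0.6896 -0.0209] dir -38.2
818 deg -38.80179 -0.11610166022718044 0.16812267313140739
ball [ 0.7249 -0.0491] ball y vs line 0.0016 axis off -0.0004
```

View pics/end.png

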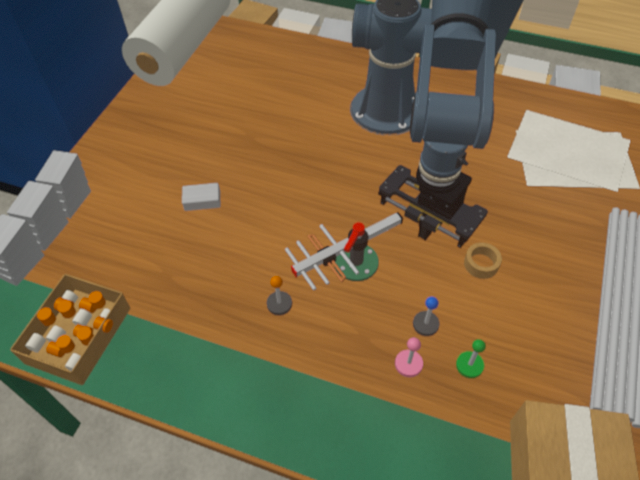

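The picture shows the boom's red end at (295,270) in line with the ball at (277,282). The lever at (355,235) points straight away from the robot, the masts, tape and case are where they were, and the arm is clear.

```bash
python3 -c "
from rig import robot
print(robot.hand_in())"
```

```text
the job is handed in; nothing more can be done
None
```

The antenna points at the orange ball (the boom's line passes about 2 mm from its centre by camera), the clamp lever is at its stop, nothing else looks moved, and the job is handed in; no verdict came back.

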